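Seat the blue-capped tube and start the mixer

TASK

The blue-capped tube stands too high in the tube mixer: with your fingertips, gently press it straight down by its cap until it is fully home, then press the green start button all the way down, let it spring back and withdraw. Do not pull the tube up, and leave the other tubes as they stand (even raised ones), the red stop button, the bottle and the vial alone.

Things in the scene. Friction and masses are not known exactly. Their poses are not given: they have to be found in the camera images.
- mixer: tube mixer, a fixed white box on the bench, 220 (x) x 270 (y) x 70 mm high. Origin: centre of its underside, on the bench. A teal plate 75 x 255 mm, 8 mm thick, lies along its far (+x) half, centred 50 mm from the middle, and carries four capped tubes in a row along the mixer's y, 62 mm apart; two push buttons stand on the grey panel in the near (-x) half, 60 mm from the middle and 100 mm apart. It is placed and turned differently each time
- blue_tube (a joint): how far the blue-capped tube is pushed down in its seat (m): 0 = cap underside 22 mm above the rubber seat, 0.022 = fully home (cap on the seat, hard stop); it starts raised, between 0 and 0.008. It slides straight up and down only, against about 4 N of friction, and stays where it is left; negative means pulled up
- blue_tube_top (a point): centre of the flat top of the blue cap (cap 29 mm across, 18 mm tall), z up; fully home it lies 100 mm above the bench
- blue_seat: black rubber seat ring (38 mm across, 4 mm thick, top face 82 mm above the bench) with the blue-capped tube in it. Origin: centre of its underside; fixed to the mixer, its x and y axes parallel to the mixer's. Which seat of the row it is varies
- red_tube_top (a point): centre of the flat top of the red cap (same tube and seat as the blue one, another place in the row); it may stand anywhere from home to 22 mm raised, and is to be left as it is
- red_seat: rubber seat with the red-capped tube in it; origin as for blue_seat
- white_tube_top (a point): centre of the flat top of the white cap (same tube and seat as the blue one, another place in the row); it may stand anywhere from home to 22 mm raised, and is to be left as it is
- white_seat: rubber seat with the white-capped tube in it; origin as for blue_seat
- black_tube_top (a point): centre of the flat top of the black cap (same tube and seat as the blue one, another place in the row); it may stand anywhere from home to 22 mm raised, and is to be left as it is
- black_seat: rubber seat with the black-capped tube in it; origin as for blue_seat
- start (a joint): travel of the green start button (m): 0 = up, 0.006 = fully down; a spring brings it back; about 1.5 N to begin moving, 5 N fully down
- start_top (a point): centre of the flat top of the green start button (28 mm across, in a black round housing 44 mm across), about 88 mm above the bench when up; green and red may be swapped
- stop (a joint): travel of the red stop button (m), built the same; not to be pressed
- stop_top (a point): centre of the flat top of the red stop button
- bottle: loose brown glass bottle with red cap, 60 mm across, 130 mm tall, on the bench beyond the mixer's -y side; origin at the centre of its underside
- vial: loose small vial with white cap, 28 mm across, 55 mm tall, on the bench beyond the mixer's +y side; origin at the centre of its underside
There are look-alikes about, which are no part of the job. There is more than one size of the vial; the job needs the larger. What is shaped like the bottle but purple is not meant.

How it is judged:
On the way, in this order (a step that is already met when the one before it is completed fails the run):
1. the blue-capped tube is pressed home (cap within 3 mm of its seat) (value of joint blue_tube above 0.019 m), for 0.1 s.
2. the green start button is pressed down (at least 4.5 of its 6 mm) (value of joint start above 0.0045 m), for 0.05 s.
At the end, for the whole second after the job is handed in: The blue cap is within 3 mm of its seat, both buttons are up (within 1.5 mm), the other tubes are within 4 mm and the bottle and vial within 10 mm of where they began, upright and at rest (value of joint blue_tube above 0.019 m and value of joint each of start, stop below 0.0015 m and distance of each of red_tube_top, white_tube_top, black_tube_top from where it was at the start of the episode below 0.004 m and distance of each of bottle, vial from where it was at the start of the episode below 0.01 m and angle between each of bottle, vial's own z axis and vertical below 0.1 rad and linear speed of each of bottle, vial below 0.02 m/s); the robot touches nothing.
It fails at once if the blue-capped tube is pulled up, or pushed harder than 40 N (value of joint blue_tube below -0.004 m or contact force between the fingers and blue_seat above 40 N).
It fails at once if the green button is pressed before the blue-capped tube is home (value of joint start above 0.003 m and value of joint blue_tube below 0.018 m).
It fails at once if the red stop button is pressed (value of joint stop above 0.0025 m).
It fails at once if another tube is pushed against (over 3 N) or shifted by more than 4 mm (distance of any of red_tube_top, white_tube_top, black_tube_top from where it was at the start of the episode above 0.004 m or contact force between any of the fingers, the arm and red_seat above 3 N or contact force between any of the fingers, the arm and white_seat above 3 N or contact force between any of the fingers, the arm and black_seat above 3 N).
It fails at once if the bottle or the vial is moved by more than 10 mm or tipped (distance of any of bottle, vial from where it was at the start of the episode above 0.01 m or angle between any of bottle, vial's own z axis and vertical above 0.1 rad).
It also fails if it takes over 38 s, if anything falls off the work surface, if the arm or the gripper's body presses on something with over 40 N, if the wrist force passes 120 N, or if a joint passes its speed limit or range.

ROBOT

A 7-joint arm with a two-finger parallel gripper is mounted at the origin on the work surface. World frame = base frame: x ahead of the robot, y to its left, z up, the work surface at z = 0. Lengths are in m, angles in rad, forces in N, time in s.
With the tool pointing down it reaches from about 0.4 to 0.85 m from the base axis. Payload 10.4 kg.
Tool frame: the origin (TCP) lies midway between the tips of the shut fingers; the grasp point (between the pads) lies 19 mm behind it; z points along the fingers, y is the direction in which the jaws open and shut (so a half turn about z gives the same grasp; the last joint's range is limited). The gripper opens to 85 mm and grips with 20 to 120 N. Pads are 22 mm wide; open, the fingers measure 114 mm over their backs; the gripper's body (76 mm by 85 mm) begins 54 mm behind the grasp point. The pads swing forward as they close: fully open they stand 13 mm farther back than shut.
Start: joints at [1.12, 0.332, -0.065, 1.46, 0.022, 1.35, -0.088], TCP at [0.259, -0.569, 0.231] pointing down, gripper open.
Joint ranges: [-2.6, 2.6], [-0.5, 2.12], [-1.47, 1.34], [0.16, 2.42], [-1.27, 4.41], [0.06, 2.06], [-2.6, 2.6]. Speed limits (rad/s): [2.22, 2.22, 2.79, 2.79, 3.14, 3.14, 3.14].

INTERFACE

Orientations are given as a unit quaternion [w, x, y, z].
In Python, from cell import manip, viewer, workorder gives the robot as it stands.
- The arm moves only by the tool send_rows, never from a script. Its argument "series" is text: rows parted by semicolons, each of 4 numbers parted by spaces: the shift along the tool's x, y, z in mm, then the turn about the tool's z in degrees. In form: dx dy dz roll; .... A call has 1 to 8 rows; each row is the pose to reach, as a shift and turn from the pose commanded when the call began, along the tool's axes at that moment; what a row does not reach only later rows make up. A row lasts 1/10 s, in which the tool goes at most 50 mm and 8.59 degrees, less where a joint would pass 70% of its speed; a pose out of reach is approached as far as the arm can. A call with a gripper value outside its range is refused whole. "jaw" is the closure, from 0 (fully open) to 1 (shut), set as the call begins (left out, the last holds). The fingers move at their own pace and stop on an object; "force" is the grip in N (left out, the last holds). Time passes only in rows, so rows that repeat a pose let the fingers close. It gives the time, the measured TCP pose, the force and the opening at its end, in the units of the state.
- manip.sense(): the state, without advancing time (a new reading comes with each control period).
- viewer.camera(name): name is "scene" or "top" or "wrist"; returns a dict with "pixels" (384x512x3 uint8, red, green, blue), "K" (3x3 intrinsics, pixels), "extrinsics" (4x4, takes a point from world to camera coordinates); the wrist camera has in their place "mount" (4x4, takes a point from camera to tool coordinates, whose origin is the TCP and whose axes are the flange's). Camera axes: x right, y up, looking along -z (the intrinsics and any distortion apply to the point x, -y, -z); pixel columns grow to the right and rows downward; lengths in m; the calibration is good to about 2 mm. A picture is of the moment at which its call begins: read the wrist's pose just before it. There is no depth.
- workorder.hand_in(): hands the job in, once; it reports no verdict.
The state is a dict: "time": time; "joint_pos": joint angles; "joint_vel": joint speeds; "effort": joint torques, N m; "ee_pos": TCP position; "tool_rot": TCP orientation; "contact_force": force on the tool from outside, world axes, zero at the start; "ft_torque": the same for the moment, N m; "gripper_width": finger opening in m.
Only numpy, scipy, OpenCV 4.12 (cv2) and the standard library are available. Lean on these libraries where they do the work, as an engineer would, in place of code of your own. Each camera call takes 0.05 s, during which the arm holds its last target.

## Working session

There is one attempt and no reset: what is moved stays moved. The work goes in short steps, Python scripts to look and compute and a tool call to move; the robot and the scene stay as the last step left them, time stands still between calls to the robot, and variables do not carry over. Pictures are saved under pics/ and viewed, and the job is handed in when it is done.

Besides the shell and the picture viewer there is one more tool, called after "Request:" by a JSON object that holds its "name" and its "arguments", one argument or row to a line. send_rows: Moves the arm, as the interface text tells. Its arguments: {"type":"object","properties":{"series":{"type":"string"},"jaw":{"type":"number"},"force":{"type":"number"}},"required":["series"]}

```bash
ls; mkdir -p pics
python3 - <<'E'
from cell import manip, viewer
import cv2
s=manip.sense()
print(s)
for n in ["scene","top"]:
    c=viewer.camera(n)
    print(n,c["K"],c["extrinsics"],[k for k in c])
    cv2.imwrite(f"pics/{n}0.png",c["pixels"][:,:,::-1])
E
```

```text
pics
{'time': 0.0, 'joint_pos': array([ 1.12039015,  0.33289445, -0.06472546,  1.46093577,  0.02160196,
        1.3499062 , -0.0884977 ]), 'joint_vel': array([ 0.00158445, -0.00076919, -0.000248  ,  0.00136778, -0.00086439,
       -0.0001159 ,  0.00012796]), 'effort': array([-1.17425574e-03, -6.25456309e+01,  4.86555090e-02, -3.91608524e+01,
        1.62367366e-02,  9.89426044e-03, -2.93337041e-05]), 'ee_pos': array([ 0.25914926, -0.56832731,  0.23050455]), 'tool_rot': array([-7.00456642e-04,  9.77204514e-01,  2.12298877e-01, -1.83106399e-04]), 'contact_force': array([-0.01254951, -0.39070098,  0.23699997]), 'ft_torque': array([-0.04063164, -0.06430371, -0.01963245]), 'gripper_width': 0.08547584528102739}
scene [[414.02812819   0.         268.22389184]
 [  0.         414.02812819 192.75476403]
 [  0.           0.           1.        ]] [[-0.28045416  0.95969808  0.01802964  0.09737521]
 [-0.72005919 -0.22277042  0.65718194  0.35010516]
 [ 0.63471272  0.171327    0.75351631 -1.28833887]
 [ 0.          0.          0.          1.        ]] ['pixels', 'K', 'extrinsics']
top [[459.87765155   0.         251.15105657]
 [  0.         459.87765155 191.78059263]
 [  0.           0.           1.        ]] [[ 1.13785552e-02 -9.99935182e-01  4.01052003e-04  4.84758283e-02]
 [ 9.84354124e-01  1.12717795e-02  1.75840566e-01 -5.65762680e-01]
 [-1.75833689e-01 -1.60603439e-03  9.84418577e-01 -1.15701029e+00]
 [ 0.00000000e+00  0.00000000e+00  0.00000000e+00  1.00000000e+00]] ['pixels', 'K', 'extrinsics']
```

View pics/scene0.png

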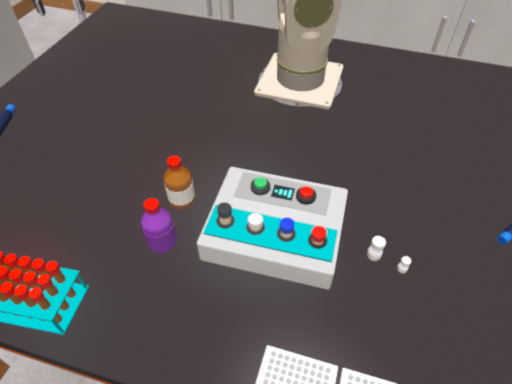

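View pics/top0.png

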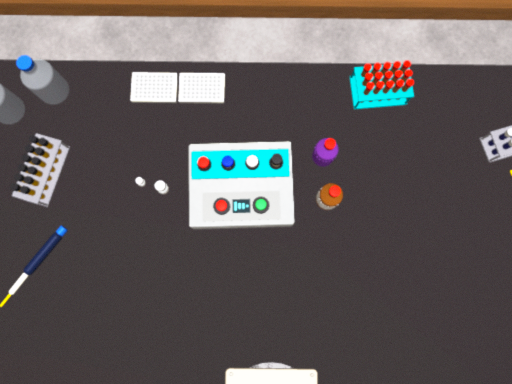

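```bash
cat > h.py <<'E'
import numpy as np, cv2
from cell import manip, viewer
from scipy.spatial.transform import Rotation as R
def ray(c,uv,E=None):
    K=c["K"]; E=c["extrinsics"] if E is None else E
    u,v=uv
    d=np.array([(u-K[0,2])/K[0,0],-(v-K[1,2])/K[1,1],-1.])
    Ri=E[:3,:3].T
    return -Ri@E[:3,3], Ri@d
def onplane(c,uv,z,E=None):
    o,d=ray(c,uv,E); return o+d*(z-o[2])/d[2]
def tri(r1,r2):
    A=np.stack([r1[1],-r2[1]],1); t=np.linalg.lstsq(A,r2[0]-r1[0],rcond=None)[0]
    p=r1[0]+t[0]*r1[1];q=r2[0]+t[1]*r2[1]; return (p+q)/2,np.linalg.norm(p-q)
def blobs(px,col,amin=20,roi=None):
    hsv=cv2.cvtColor(px,cv2.COLOR_RGB2HSV)
    rng={"blue":[(112,150,60),(128,255,255)],"green":[(45,120,60),(80,255,255)],"red":[(0,150,60),(6,255,255)],"teal":[(85,150,60),(100,255,255)]}[col]
    m=cv2.inRange(hsv,*rng)
    n,l,s,c=cv2.connectedComponentsWithStats(m)
    return [(c[i].round(1).tolist(),s[i].tolist()) for i in range(1,n) if s[i][4]>=amin],m
E
python3 - <<'E'
from h import *
for n in ["scene","top"]:
    c=viewer.camera(n); 
    for k in ["blue","green","red","teal"]:
        print(n,k,[b for b in blobs(c["pixels"],k)[0] if b[0][0]>180 and b[0][0]<345])
    x0,y0,x1,y1=(190,160,360,290) if n=="scene" else (180,130,350,240)
    cv2.imwrite(f"pics/{n}1.png",cv2.resize(c["pixels"][y0:y1,x0:x1,::-1],None,fx=4.5,fy=4.5,interpolation=cv2.INTER_CUBIC))
E
```

```text
scene blue [([286.3, 225.2], [280, 218, 14, 15, 166])]
scene green [([259.9, 182.9], [254, 178, 13, 11, 115])]
scene red [([306.2, 192.2], [300, 187, 14, 12, 131]), ([318.4, 233.9], [312, 227, 14, 15, 182])]
scene teal [([272.1, 235.2], [204, 205, 133, 56, 2599])]
top blue [([227.4, 161.8], [222, 157, 12, 10, 91])]
top green [([260.5, 204.0], [255, 199, 12, 11, 104])]
top red [([329.8, 143.2], [325, 138, 10, 11, 82]), ([203.2, 162.5], [198, 157, 12, 12, 105]), ([334.4, 190.8], [329, 186, 12, 11, 108]), ([221.0, 205.1], [216, 200, 11, 11, 106])]
top teal [([240.2, 164.1], [192, 149, 97, 30, 2026])]
```

View pics/scene1.png

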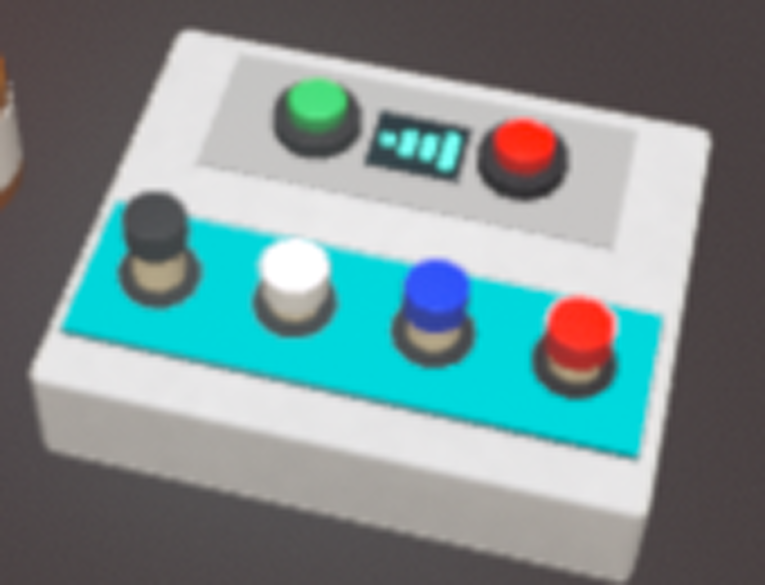

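View pics/top1.png

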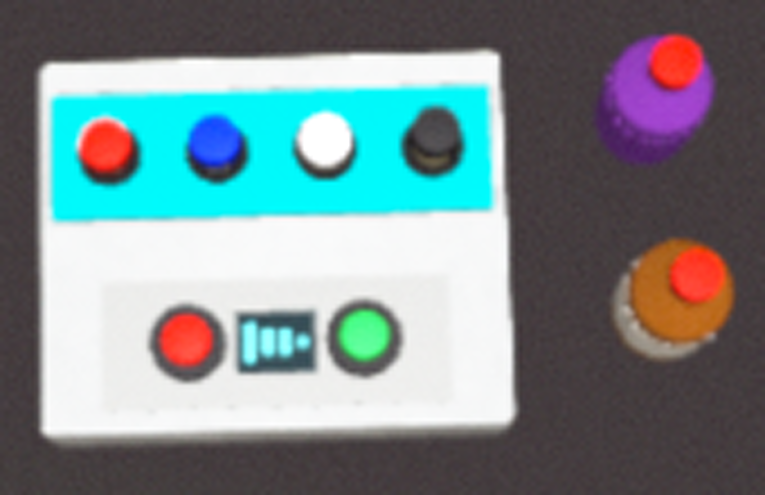

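Run:
```python
from h import *
s=viewer.camera("scene"); t=viewer.camera("top")
P={}
for n,a,b in [("blue",(286.5,222.5),(227.7,161.8)),("green",(259.9,182),(260.5,204.2)),("stop",(306.2,191.5),(221,205.1)),("redtube",(318.4,231),(203.3,162.5))]:
    p,e=tri(ray(s,a),ray(t,b)); P[n]=p
    z=.118 if "blue" in n or "tube" in n else .088
    print(n,p.round(4),round(e,4),"planes",onplane(s,a,z).round(4),onplane(t,b,z).round(4))
d=P["stop"]-P["green"];print(np.linalg.norm(d[:2]),np.degrees(np.arctan2(d[1],d[0])))
d=P["redtube"]-P["blue"];print(np.linalg.norm(d[:2]),np.degrees(np.arctan2(d[1],d[0])))
q=manip.sense()["tool_rot"];print(R.from_quat(np.r_[q[1:],q[0]]).as_matrix().round(3))
```

```text
blue [0.6301 0.1157 0.1112] 0.0019 planes [0.635  0.1176 0.118 ] [0.6286 0.1144 0.118 ]
green [0.5264 0.0315 0.0896] 0.0013 planes [0.5248 0.0317 0.088 ] [0.5268 0.0309 0.088 ]
stop [0.523  0.1316 0.089 ] 0.0019 planes [0.5219 0.1324 0.088 ] [0.5233 0.1307 0.088 ]
redtube [0.6287 0.1776 0.107 ] 0.0018 planes [0.6367 0.1789 0.118 ] [0.6261 0.1754 0.118 ]
0.10008662474814774 91.91740990480258
0.06187454214942329 91.32707426145532
[[ 0.91   0.415 -0.   ]
 [ 0.415 -0.91   0.   ]
 [-0.    -0.    -1.   ]]
```

Request:
{"name": "send_rows", "arguments": {
  "series": "39 -29 0 0; 78 -58 0 0; 117 -88 0 0; 155 -117 0 0; 194 -146 0 0; 233 -176 0 0; 272 -205 0 0; 311 -234 0 0",
  "jaw": 1,
  "force": 30
}}

```text
time: 1.1
ee_pos: [0.4458, -0.2249, 0.2316]
tool_rot: [0.0, 0.977, 0.212, 0.0]
contact_force: [1.6, -1.2, 0.9]
gripper_width: -0.0002
```

```bash
cat >> h.py <<'E'
def pose():
    s=manip.sense();q=s["tool_rot"];return s["ee_pos"],R.from_quat(np.r_[q[1:],q[0]]).as_matrix(),s
def delta(t):
    p,M,s=pose(); return (M.T@(np.array(t)-p)*1000).round(1),np.degrees(np.arctan2(M[1,0],M[0,0])).round(2)
E
python3 -c "
from h import *
print(pose()[2]['time'],pose()[0],pose()[2]['joint_pos'].round(2),delta([.630,.116,.21]))"
```

```text
1.1 [ 0.44579576 -0.2249028   0.23161205] [ 0.72  0.07 -0.36  1.77  0.03  1.3  -0.79] (array([ 309. , -233.8,   21.5]), np.float64(24.5))
```

Request:
{"name": "send_rows", "arguments": {
  "series": "39 -29 0 3; 78 -58 0 6; 117 -88 0 9; 155 -117 5 12; 194 -146 10 15; 233 -176 15 18; 272 -205 20 21; 309 -234 21 23"
}}

```text
time: 1.9
ee_pos: [0.6298, 0.116, 0.2095]
tool_rot: [0.0, 1.0, 0.012, -0.0]
contact_force: [-0.1, -0.8, 0.2]
gripper_width: 0.0005
```

Run:
```python
from h import *
p,M,s=pose()
c=viewer.camera("wrist")
print(s['time'],p,s['joint_pos'].round(2),delta([.630,.116,.21])); print(c["mount"].round(4),c["K"])
T=np.eye(4);T[:3,:3]=M;T[:3,3]=p
E=np.linalg.inv(T@c["mount"])
for k,z in [("blue",.114),("green",.088),("red",.1)]:
    for b in blobs(c["pixels"],k)[0]: print(k,b,onplane(c,b[0],z,E).round(4))
cv2.imwrite("pics/w1.png",c["pixels"][:,:,::-1])
```

```text
1.9 [0.62982694 0.11596954 0.20951313] [ 0.15  0.43 -0.55  1.42  0.23  1.35 -1.95] (array([-0.6,  8.9, -1.1]), np.float64(1.72))
[[ 9.000e-04  9.465e-01  3.228e-01  8.330e-02]
 [ 1.000e+00 -8.000e-04 -4.000e-04 -6.000e-04]
 [-1.000e-04  3.228e-01 -9.465e-01 -1.442e-01]
 [ 0.000e+00  0.000e+00  0.000e+00  1.000e+00]] [[316.58692083   0.         253.18664057]
 [  0.         316.58692083 189.33556237]
 [  0.           0.           1.        ]]
blue ([249.6, 183.9], [232, 166, 36, 37, 981]) [0.6358 0.1194 0.114 ]
green ([335.4, 280.9], [320, 269, 31, 25, 486]) [0.5292 0.033  0.088 ]
red ([175.7, 182.8], [159, 165, 35, 36, 971]) [0.6307 0.1816 0.1   ]
```

View pics/w1.png

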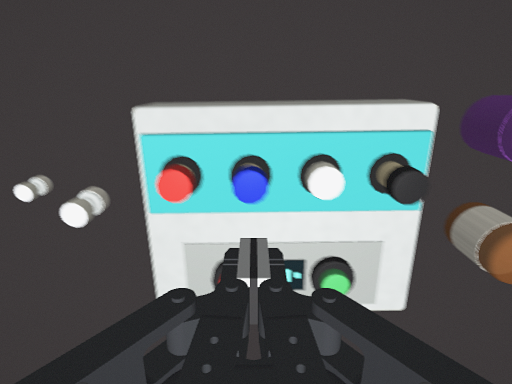

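```bash
cat > w.py <<'E'
from h import *
import sys
p,M,s=pose()
c=viewer.camera("wrist")
print(s['time'],p,np.abs(s['joint_vel']).max().round(3),s['contact_force'].round(2))
T=np.eye(4);T[:3,:3]=M;T[:3,3]=p
E=np.linalg.inv(T@c["mount"])
for k,z in [("blue",float(sys.argv[2])),("green",.088),("red",.106)]:
    for b in blobs(c["pixels"],k,200)[0]: print(k,b,onplane(c,b[0],z,E).round(4))
cv2.imwrite(sys.argv[1],c["pixels"][:,:,::-1])
p,M,s=pose();print(p,s["time"])
E
python3 w.py pics/w2.png .114;python3 w.py pics/w3.png .114
```

```text
1.95 [0.63030466 0.12496187 0.20890802] 0.197 [-6.82  4.36 -0.97]
blue ([263.8, 186.7], [246, 168, 36, 38, 1052]) [0.6345 0.1176 0.114 ]
green ([346.4, 284.2], [331, 272, 30, 27, 556]) [0.5275 0.0311 0.088 ]
red ([188.9, 185.2], [171, 167, 37, 37, 1048]) [0.6311 0.1788 0.106 ]
[0.62926793 0.12229466 0.20908736] 2.0
2.0 [0.62926793 0.12229466 0.20908736] 0.101 [-1.02  0.6   0.  ]
blue ([261.0, 185.0], [243, 166, 36, 38, 1055]) [0.6347 0.1171 0.114 ]
green ([343.6, 283.0], [329, 271, 29, 27, 538]) [0.5278 0.0308 0.088 ]
red ([186.1, 183.2], [168, 165, 37, 37, 1044]) [0.6314 0.1784 0.106 ]
[0.62907999 0.11857425 0.20935999] 2.05
```

```bash
python3 -c "
from h import *
print(pose()[0],delta([.633,.1165,.128]))"
```

```text
[0.62907999 0.11857425 0.20935999] (array([ 4. ,  2.4, 81.3]), np.float64(1.82))
```

Request:
{"name": "send_rows", "arguments": {
  "series": "3 0 15 0; 3 0 35 0; 3 0 55 0; 3 0 70 0; 3 0 78 0; 3 0 81 0; 3 0 81 0"
}}

```text
time: 2.75
ee_pos: [0.6324, 0.1141, 0.1294]
tool_rot: [0.0, 1.0, 0.013, 0.0]
contact_force: [-0.0, 0.4, -0.8]
gripper_width: 0.0002
```

```bash
python3 w.py pics/w4.png .116
python3 - <<'E'
from h import *
c=viewer.camera("scene");cv2.imwrite("pics/s4.png",cv2.resize(c["pixels"][150:290,190:360,::-1],None,fx=4,fy=4))
E
```

```text
2.75 [0.6324196  0.11412016 0.12943522] 0.013 [-0.02  0.42 -0.77]
blue ([247.5, 225.9], [224, 205, 50, 45, 1533]) [0.6407 0.1179 0.116 ]
red ([143.9, 229.9], [116, 203, 56, 54, 2226]) [0.6318 0.1785 0.106 ]
[0.63265654 0.11432695 0.12994708] 2.8
```

View pics/w4.png

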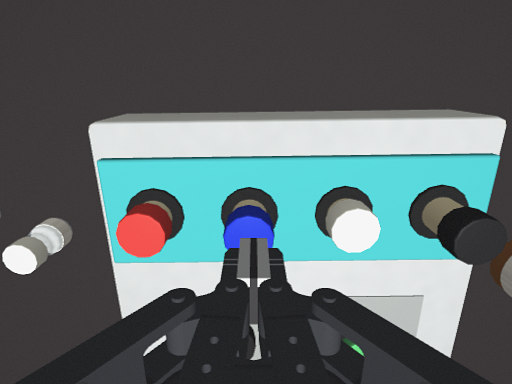

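View pics/s4.png

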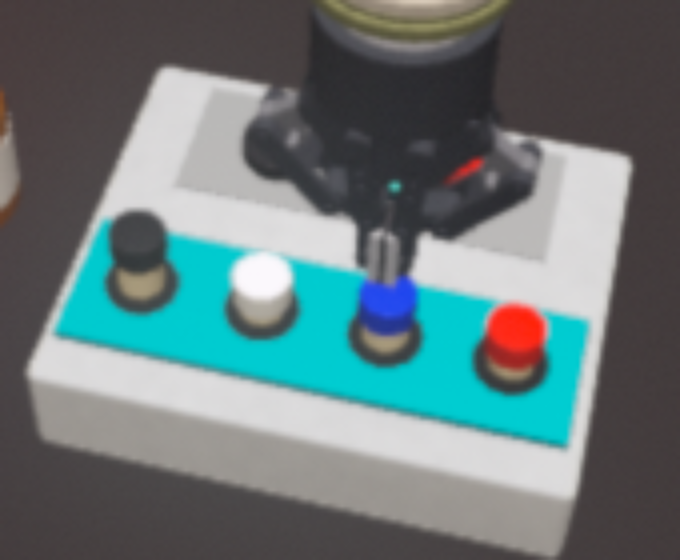

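Request:
{"name": "send_rows", "arguments": {
  "series": "1 -2.5 2 0; 1 -2.5 5 0; 1 -2.5 8 0; 1 -2.5 10 0; 1 -2.5 12 0; 1 -2.5 14 0; 1 -2.5 16 0; 1 -2.5 18 0"
}}

```text
time: 3.65
ee_pos: [0.6333, 0.1169, 0.1115]
tool_rot: [0.0, 1.0, 0.013, 0.0]
contact_force: [-1.9, -0.2, 3.2]
gripper_width: 0.0001
```

Run:
```python
from h import *
c=viewer.camera("scene");cv2.imwrite("pics/s5.png",cv2.resize(c["pixels"][150:290,190:360,::-1],None,fx=4,fy=4))
p,M,s=pose();print(p,s["contact_force"],s["ft_torque"])
```

```text
[0.63321084 0.11690341 0.11114073] [-1.28741661 -0.39033718  1.92729604] [-0.06846833  0.23529385 -0.03248289]
```

View pics/s5.png

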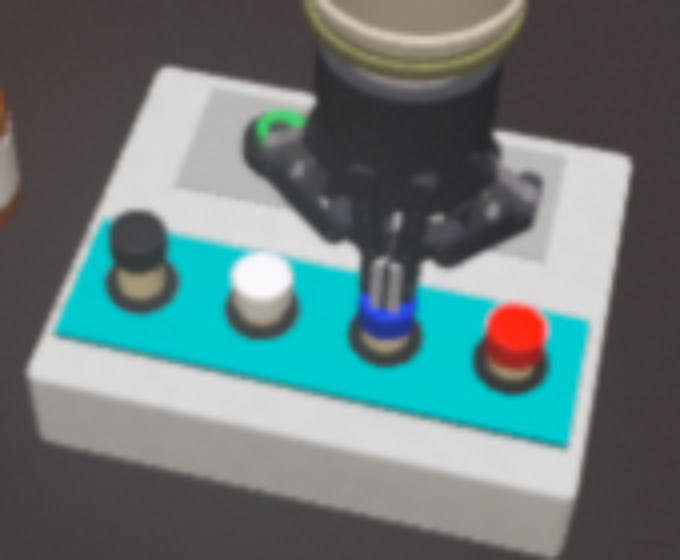

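Request:
{"name": "send_rows", "arguments": {
  "series": "0 0 2 0; 0 0 4 0; 0 0 6 0; 0 0 7 0; 0 0 8 0; 0 0 9 0; 0 0 9.5 0"
}}

```text
time: 4.4
ee_pos: [0.6333, 0.1169, 0.1018]
tool_rot: [0.0, 1.0, 0.013, 0.0]
contact_force: [-1.1, -1.4, 3.8]
gripper_width: -0.0001
```

Request:
{"name": "send_rows", "arguments": {
  "series": "0 0 0.5 0; 0 0 1 0; 0 0 1.5 0; 0 0 2 0; 0 0 2 0"
}}

```text
time: 4.9
ee_pos: [0.6333, 0.1169, 0.1001]
tool_rot: [0.0, 1.0, 0.013, 0.0]
contact_force: [-2.6, -1.3, 6.4]
gripper_width: 0.0002
```

Request:
{"name": "send_rows", "arguments": {
  "series": "0 0 0.3 0; 0 0 0.6 0; 0 0 0.9 0; 0 0 0.9 0"
}}

```text
time: 5.3
ee_pos: [0.6333, 0.117, 0.1001]
tool_rot: [0.0, 1.0, 0.013, 0.0]
contact_force: [-6.2, -2.2, 13.1]
gripper_width: -0.0001
```

Request:
{"name": "send_rows", "arguments": {
  "series": "0 0 -5 0; 0 0 -20 0; 0 0 -40 0; 0 0 -60 0; 0 0 -70 0; 0 0 -75 0; 0 0 -75 0"
}}

```text
time: 6.0
ee_pos: [0.6334, 0.117, 0.1742]
tool_rot: [0.0, 1.0, 0.013, 0.0]
contact_force: [-0.5, -0.3, -0.1]
gripper_width: 0.0003
```

```bash
python3 w.py pics/w6.png .100
python3 - <<'E'
from h import *
c=viewer.camera("scene");cv2.imwrite("pics/s6.png",cv2.resize(c["pixels"][150:290,190:360,::-1],None,fx=4,fy=4))
print(delta([.527,.031,.13]))
E
```

```text
6.0 [0.63336286 0.11696597 0.1742396 ] 0.019 [-0.49 -0.31 -0.13]
blue ([253.3, 198.2], [234, 178, 39, 41, 1254]) [0.6353 0.1174 0.1   ]
red ([168.3, 203.8], [147, 183, 43, 42, 1404]) [0.6316 0.1785 0.106 ]
[0.63307143 0.11689939 0.17348812] 6.05
(array([-108. ,   83. ,   43.2]), np.float64(1.51))
```

View pics/s6.png

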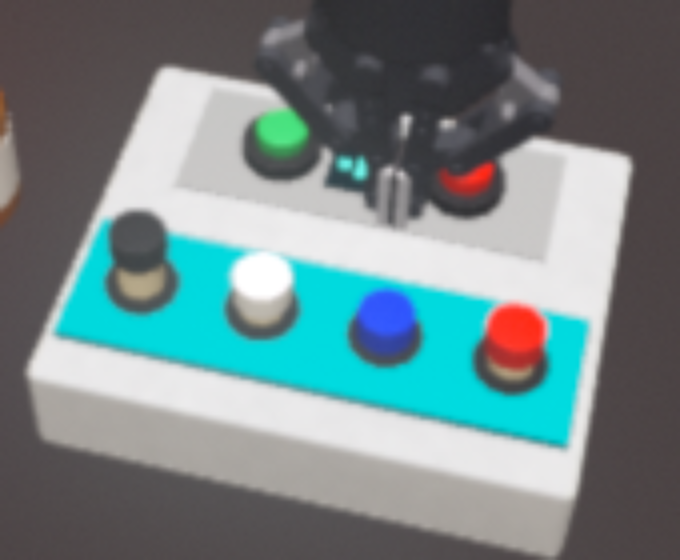

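View pics/w6.png

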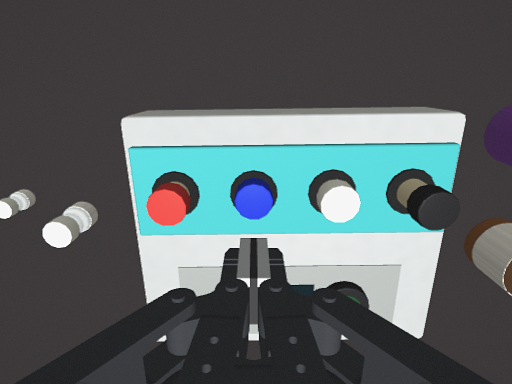

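Request:
{"name": "send_rows", "arguments": {
  "series": "-20 15 0 0; -45 35 0 0; -70 55 0 0; -95 73 10 0; -105 81 25 0; -108 83 40 0; -108 83 43 0; -108 83 43 0"
}}

```text
time: 6.9
ee_pos: [0.5271, 0.0313, 0.1303]
tool_rot: [-0.0, 1.0, 0.013, -0.001]
contact_force: [-0.4, 0.7, 1.4]
gripper_width: -0.0002
```

Run:
```python
from h import *
p,M,s=pose();print(p,s["contact_force"],delta([.527,.0315,.09]))
for n in ["scene","top"]:
    c=viewer.camera(n);r=c["pixels"][150:250,210:330] if n=="scene" else c["pixels"][130:240,180:310]
    cv2.imwrite(f"pics/{n}7.png",cv2.resize(r[:,:,::-1],None,fx=5,fy=5))
```

```text
[0.52711088 0.03132134 0.13028389] [-0.42348742  0.69538109  1.42382672] (array([-0.1, -0.2, 40.3]), np.float64(1.52))
```

View pics/scene7.png

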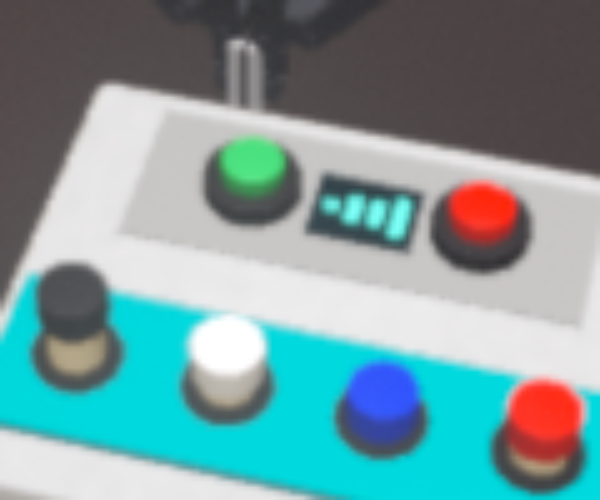

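Request:
{"name": "send_rows", "arguments": {
  "series": "0 0 10 0; 0 0 22 0; 0 0 32 0; 0 0 38 0; 0 0 41 0; 0 0 43 0; 0 0 44 0"
}}

```text
time: 7.7
ee_pos: [0.5273, 0.0312, 0.087]
tool_rot: [0.0, 1.0, 0.013, -0.0]
contact_force: [-3.1, -0.3, 4.5]
gripper_width: -0.0003
```

Request:
{"name": "send_rows", "arguments": {
  "series": "0 0 1 0; 0 0 2 0; 0 0 3 0; 0 0 4 0; 0 0 4.5 0; 0 0 4.5 0"
}}

```text
time: 8.3
ee_pos: [0.5277, 0.0312, 0.0855]
tool_rot: [0.001, 1.0, 0.013, 0.0]
contact_force: [-18.2, -2.0, 38.0]
gripper_width: -0.0001
```

Run:
```python
from h import *
p,M,s=pose();print(p,s["contact_force"],s["ft_torque"])
for n in ["scene","top"]:
    c=viewer.camera(n);r=c["pixels"][150:250,210:330] if n=="scene" else c["pixels"][130:240,180:310]
    cv2.imwrite(f"pics/{n}8.png",cv2.resize(r[:,:,::-1],None,fx=5,fy=5))
```

```text
[0.5277118  0.03119745 0.08552869] [-18.2394273   -1.96248001  38.03919047] [-0.46772312  4.21447631 -0.01663094]
```

View pics/scene8.png

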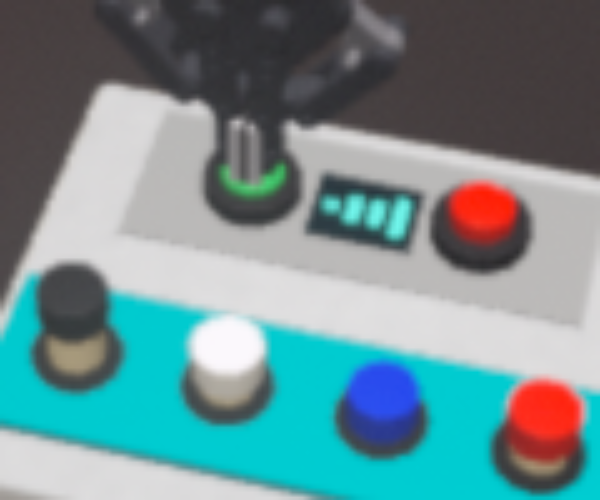

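Request:
{"name": "send_rows", "arguments": {
  "series": "0 0 -1 0; 0 0 -2 0; 0 0 -2 0"
}}

```text
time: 8.7
ee_pos: [0.5275, 0.0312, 0.0859]
tool_rot: [0.0, 1.0, 0.013, 0.0]
contact_force: [-9.1, -0.4, 18.3]
gripper_width: -0.0002
```

Request:
{"name": "send_rows", "arguments": {
  "series": "0 0 -1 0; 0 0 -1 0"
}}

```text
time: 8.9
ee_pos: [0.5276, 0.0312, 0.0861]
tool_rot: [0.0, 1.0, 0.013, 0.0]
contact_force: [-5.1, -0.6, 8.0]
gripper_width: -0.0006
```

Request:
{"name": "send_rows", "arguments": {
  "series": "0 0 -1 0; 0 0 -1 0"
}}

```text
time: 9.1
ee_pos: [0.5276, 0.0312, 0.0868]
tool_rot: [0.0, 1.0, 0.013, 0.0]
contact_force: [-3.2, 0.3, 3.8]
gripper_width: 0.0
```

Request:
{"name": "send_rows", "arguments": {
  "series": "0 0 -1.5 0; 0 0 -1.5 0"
}}

```text
time: 9.3
ee_pos: [0.5277, 0.0312, 0.0882]
tool_rot: [0.0, 1.0, 0.013, 0.0]
contact_force: [-3.3, 0.8, 3.6]
gripper_width: 0.0001
```

Request:
{"name": "send_rows", "arguments": {
  "series": "0 0 -2 0; 0 0 -2 0"
}}

```text
time: 9.5
ee_pos: [0.5277, 0.0312, 0.0902]
tool_rot: [-0.0, 1.0, 0.013, 0.0]
contact_force: [-1.6, 1.0, 2.2]
gripper_width: 0.0001
```

Request:
{"name": "send_rows", "arguments": {
  "series": "0 0 -2 0; 0 0 -2 0"
}}

```text
time: 9.7
ee_pos: [0.5278, 0.0311, 0.0921]
tool_rot: [0.0, 1.0, 0.013, 0.0]
contact_force: [0.4, 0.8, 0.6]
gripper_width: 0.0002
```

Request:
{"name": "send_rows", "arguments": {
  "series": "0 0 -15 0; 0 0 -40 0; 0 0 -70 0; 0 0 -100 0; -10 0 -120 0; -20 0 -130 0; -20 0 -130 0; -20 0 -130 0"
}}

```text
time: 10.5
ee_pos: [0.5076, 0.0304, 0.2222]
tool_rot: [0.0, 1.0, 0.013, 0.0]
contact_force: [0.7, 0.5, -0.7]
gripper_width: 0.0002
```

Run:
```python
from h import *
p,M,s=pose();print(p,s["contact_force"],np.abs(s["joint_vel"]).max())
a=[]
for n in ["scene","top"]:
    c=viewer.camera(n);r=c["pixels"][140:290,140:420] if n=="scene" else c["pixels"][110:260,110:390]
    a.append(cv2.resize(r[:,:,::-1],None,fx=2,fy=2))
    for k in ["blue","green","red"]:
        print(n,k,[b[0] for b in blobs(c["pixels"],k)[0] if 180<b[0][0]<345])
cv2.imwrite("pics/f9.png",np.vstack(a))
```

```text
[0.50757965 0.03044822 0.22215197] [ 0.66168738  0.48517532 -0.68568899] 0.023348331728181185
scene blue [[286.1, 230.1]]
scene green [[259.9, 182.9]]
scene red [[306.2, 192.1], [318.4, 233.9]]
top blue [[227.1, 162.9]]
top green []
top red [[329.8, 143.2], [203.2, 162.6], [334.4, 190.8], [221.0, 205.0]]
```

View pics/f9.png

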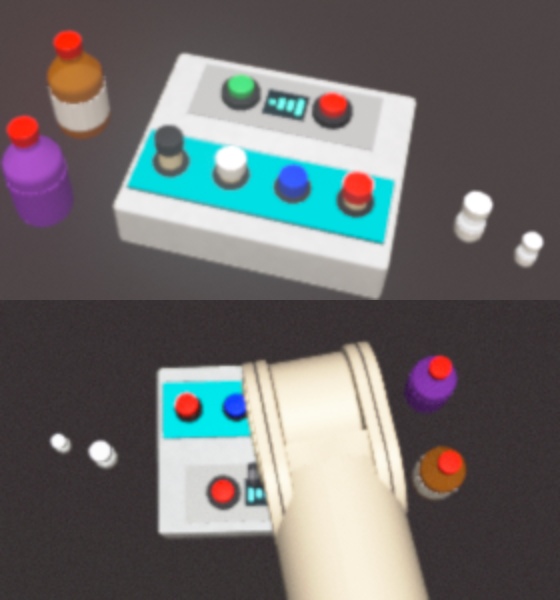

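Blue is down on its seat, with its centroid in the scene view moved from row 225.2 to 230.1. Green is back at its starting pixel (259.9, 182.9). The red cap, stop button and bottle centroids haven't moved, and nothing is touching the arm.

```bash
python3 -c "
from cell import workorder
print(workorder.hand_in())"
```

```text
the job is handed in; nothing more can be done
None
```

I pressed the blue-capped tube fully home, pressed the green start button all the way down and let it spring back. I then withdrew and handed the job in at about 10.6 s; no verdict is reported.

**Blue tube:** with shut fingertips it slid down at about 4 N and met a hard stop at z = 0.1001 m, as expected for a cap that is home. The highest reading I saw there was about 13 N vertical, under the 40 N limit. The pictures show the cap on its seat.

**Start button:** it bottomed out at z ≈ 0.0855 m, at about 38 N on the hard stop, which was firmer than needed. The force then faded to about zero by 0.092 m as I backed off, which matches the 6 mm spring travel. In the scene view it is back at its starting pixel.

**Left alone:** the red cap, the stop button and the bottle are within 0.1 px of where they began. The white and black tubes and the vial I checked only by eye, and they look unmoved. The tool is clear at z = 0.22 m with contact force near zero.

**Disagreements:**
- The wrist camera put the blue cap about 4 mm farther out in x than triangulating from the other two views. I aimed between them, and the contact picture showed the fingers centred.
- The button top, at about 0.0915 m, was some 3 mm higher than the nominal 88 mm.
- The arm hid the green button in the last top view, so its return was checked only in the scene view.

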